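# Rack in the drying bay, dryer locked on

## Task

Stand the rack of wet slides upright in the drying bay in front of the hand dryer's nozzle, flat on its floor with its handle bar pointing away from the robot, and let go of it. Then lock the dryer on so it runs by itself: squeeze its trigger right in, push in the lock button at the trigger's end while it is held, and ease the trigger off so that it stays caught. Do not tip the rack, and leave everything else on the table where it is.

Things in the scene. Friction and masses are not known exactly. Their poses are not given: they have to be found in the camera images.
- rack: Upright steel slide rack with glass slides, 0.3 kg: foot 86 (x) x 64 (y) mm, slides up to 80 mm. Over them a level steel handle bar along its x, 86 long, 12 wide (y), 104 to 118 mm above the underside, on 6 mm thick end posts. Origin: centre of the underside; z up. Starts on the table, left or right. Its two ways round are alike.
- station: Fixed drying station: grey base 200 (x) x 420 (y) x 10 mm, its middle 30 mm in +x from this origin (underside). x away from the robot. Bay at the -y end; at +y a white hand dryer, 56 mm thick, lying along y over x = 0, axis 82 mm up, nozzle to the bay, black trigger on its upper robot side.
- shelf_edge (a point): Middle of the lower front edge of the station's shelf, 205 mm long (y), 16 mm thick, which roofs the dryer 182 mm above the table and reaches back 117 mm (+x). A white network box on it reaches 228 mm, two thin aerials 255 mm. An upright tool over the trigger strikes it; one tilted 25 to 40 degrees, coming down from the robot's side, clears it. Axes as the station's.
- bay (a point): Centre of the floor of the drying bay, 12 mm above the table: a shallow aluminium tray in front of the dryer's nozzle, inside 114 (x) x 94 (y) mm, rim 11 mm above this floor. Axes as the station's (x away from the robot, y along the dryer, z up); the rack goes in with its bar along this x.
- trigger_pad (a point): Centre of the outer face of the black trigger, a flat bar 78 (y) x 24 (x) mm; moves with it. z points out of it, 35 degrees off vertical, leaning to the robot; y along the dryer, from nozzle to lock button. It is squeezed straight along -z; the way in along z is free. A finger holding it in can slide along it in +y until its side pushes the lock button.
- lock_face (a point): Centre of the face of the grey lock button, 22 (x) x 20 (z) mm; moves with it. Axes as trigger_pad. It sits in a white block 34 mm wide just past the trigger's +y end, faces -y over the trigger, and is pushed along +y until flush with the block. Out, it is 41 mm in +y and 3 mm in +z from the resting trigger_pad; the block stands 15 mm higher along z.
- trigger (a joint): Travel of the trigger in m: 0 out, 0.015 at its stop. Spring 5 N at rest, 11 N at the stop; it returns by itself. If squeezed past 0.012, and the lock button is then held in while it is eased, it comes back only to about 0.009 and stays: locked on. Squeezing it again unlatches it.
- lock (a joint): Travel of the lock button in m: 0 out, 0.008 fully in. Spring 2 to 3 N. It goes in only while the trigger is squeezed past 0.012 (else it stops after about 0.0015), and springs back out unless the eased trigger traps it.
- slide_box: Bystander, to be left alone: closed microscope-slide box, grey with a black lid, 112 x 87 x 35 mm; origin at the centre of its underside.
- petri: Bystander, to be left alone: clear petri dish, 90 mm across, 17 mm tall; origin at the centre of its underside.
- counter: Bystander, to be left alone: steel tally counter, 50 mm across, 40 mm tall; origin at the centre of its underside.
- pot: Bystander, to be left alone: clear specimen pot with white cap, 48 mm across, 55 mm tall; origin at the centre of its underside.
- wash_bottle: Bystander, to be left alone: white wash bottle, 66 mm across, 170 mm tall; origin at the centre of its underside.
- stain_bottle: Bystander, to be left alone: amber glass bottle with black cap, 60 mm across, 120 mm tall; origin at the centre of its underside.
Not all that is in view belongs to the job. What is shaped like the rack but purple is not meant.

How it is judged (in metres and radians):
On the way, in this order (a step that is already met when the one before it is completed fails the run):
1. the rack stands flat in the drying bay, let go (x of rack in the frame of bay between -0.022 and 0.022 m and y of rack in the frame of bay between -0.022 and 0.022 m and z of rack in the frame of bay below 0.005 m and angle between rack's own z axis and vertical below 0.08 rad and contact force between the fingers and rack below 0.05 N), for 0.2 s.
2. the trigger is squeezed well in (over 8 mm), the lock button still out (value of joint trigger above 0.008 m and value of joint lock below 0.004 m), for 0.01 s.
3. the lock button is pushed in while the trigger is held squeezed (value of joint trigger above 0.0105 m and value of joint lock above 0.0055 m), for 0.05 s.
At the end, for the whole second after the job is handed in: Trigger at rest in its locked position (6 to 11.2 mm), lock button trapped in (over 5 mm); the rack stands still in the bay, let go: within 22 mm of its centre in x and y, within 5 mm of its floor, upright within 0.08 rad, bar within 0.35 rad of the station's x (x of rack in the frame of bay between -0.022 and 0.022 m and y of rack in the frame of bay between -0.022 and 0.022 m and z of rack in the frame of bay below 0.005 m and angle between rack's own z axis and vertical below 0.08 rad and angle between the x axis of rack and the x axis of bay, either way round below 0.35 rad and value of joint trigger between 0.006 and 0.0112 m and value of joint lock above 0.005 m and linear speed of rack below 0.02 m/s and velocity of joint trigger between -0.005 and 0.005 m/s); the robot touches nothing.
It fails at once if the rack is tipped over (more than 0.6 rad) (angle between rack's own z axis and vertical above 0.6 rad).
It fails at once if another thing on the table is moved more than 30 mm (distance of any of slide_box, petri, counter, pot, wash_bottle, stain_bottle from where it was at the start of the episode above 0.03 m).
It also fails if it takes over 61 s, if anything falls off the work surface, if the arm or the gripper's body presses on something with over 40 N, if the wrist force passes 120 N, or if a joint passes its speed limit or range.

## Robot

A 6-joint arm with a two-finger parallel gripper is mounted at the origin on the work surface. World frame = base frame: x ahead of the robot, y to its left, z up, the work surface at z = 0. Lengths are in mm, angles in rad, forces in N, time in s.
With the tool pointing down it reaches from about 400 to 925 mm from the base axis. Payload 12.5 kg.
Tool frame: the origin (TCP) lies at the very end of the fingers, on their centre line; the grasp point (between the pads) lies 19 mm behind it (env.grip_point_offset is the distance from the TCP to the grasp point, in mm); z points along the fingers, y is the direction in which the jaws open and shut (so a half turn about z gives the same grasp; the last joint's range is limited). The gripper opens to 95 mm and grips with 3 to 60 N. Pads are 20 mm wide; open, the fingers measure 119 mm over their backs; the gripper's body (75 mm by 180 mm) begins 59 mm behind the grasp point.
Start: joints at [1.242, 0.491, 1.559, -0, 1.092, -0.106], TCP at [138.082, 609.574, 214.661] pointing down, gripper open.
Joint ranges: [-3.1, 3.1], [-0.84, 2.19], [0.05, 2.79], [-1.13, 4.28], [0.06, 2.93], [-2.69, 2.69]. Speed limits (rad/s): [2.22, 2.22, 2.79, 3.14, 3.14, 3.14].

## Interface

Orientations are given as [roll, pitch, yaw] about the fixed x, y, z axes, in that order (R = Rz(yaw) Ry(pitch) Rx(roll)).
In Python, from cell import env gives the robot as it stands.
- The arm moves only by the tool drive_tool, never from a script. Its argument "commands" is a list of rows, each an object of numbers: "dx", "dy", "dz": the shift along the world's x, y, z in mm; "yaw": the turn about the world's z in degrees. In form: [{"dx": .., "dy": .., "dz": .., "yaw": ..}, ...]. A call has 1 to 5 rows; each row shifts and turns the commanded pose from where the row before left it; what a row does not reach is not made up. A row lasts 1/12 s, in which the tool goes at most 41.7 mm and 7.16 degrees, less where a joint would pass 70% of its speed; a pose out of reach is approached as far as the arm can. A call with a gripper value outside its range is refused whole. "grip" is the opening, from 0 (shut) to 1 (fully open), set as the call begins (left out, the last holds). The fingers move at their own pace and stop on an object; the grip force is fixed at half the most. Time passes only in rows, so rows that do not move let the fingers close. It gives the time, the measured TCP pose, the force and the opening at its end, in the units of the state.
- env.state(): the state, without advancing time (a new reading comes with each control period).
- env.read_camera(name): name is "scene" or "side" or "wrist"; returns the picture (384x512x3 uint8, red, green, blue); there is no depth.
- env.calibration(name): a dict with "intrinsics" (3x3 intrinsics, pixels), "dist_coeffs" ([k1, k2, p1, p2, k3] as OpenCV has them; the pictures are not rectified), "rvec" (rotation vector, rad) and "tvec" (3), from world to camera coordinates, as OpenCV has them. Camera axes: x right, y down, z forward; pixel columns grow to the right and rows downward; lengths in mm; the calibration is good to about 2 mm. A picture is of the moment at which its call begins: read the wrist's pose just before it. calibration takes no time and is no camera call; for the wrist camera it gives the pose at the moment of the call.
- env.job_done(): hands the job in, once; it reports no verdict.
Trained networks look in the newest picture that a camera, given by its name, has taken for a name from the list of things; names that differ only in an ending like _2 or _b are one class to them, and where a whole thing is asked for, a point or a joint stands for the part that bears it (a point fixed in the world has none). Each returns a list of dicts, best first, with "conf" (0 to 1); they miss things now and then, are a little off and sometimes report something else, mostly with a low value. They report only what shows in the picture. A call takes as long as a camera call. They do not tell look-alikes from the thing itself.
- env.trace(query, camera): "pixels" (384x512 bool, what is visible of it) and "pixel" ([column, row] in pixels, amid what is visible of it).
- env.place_of(query, camera): "pixel" ([column, row] in pixels: a listed point, or the origin of a listed thing).
The state is a dict: "t": time; "joints": joint angles; "qvel": joint speeds; "tau": joint torques, N m; "eef_pos": TCP position; "tcp_rot": TCP orientation; "ft_force": force on the tool from outside, world axes, zero at the start; "moment": the same for the moment, N m; "opening": opening from 0.0 (shut) to 1.0 (fully open).
Only numpy, scipy, OpenCV 4.12 (cv2) and the standard library are available. Lean on these libraries where they do the work, as an engineer would, in place of code of your own. Each camera call takes 0.05 s, during which the arm holds its last target.

## Working session

There is one attempt and no reset: what is moved stays moved. The work goes in short steps, Python scripts to look and compute and a tool call to move; the robot and the scene stay as the last step left them, time stands still between calls to the robot, and variables do not carry over. Pictures are saved under pics/ and viewed, and the job is handed in when it is done.

Besides the shell and the picture viewer there is one more tool, called in YAML: its name, and indented under it one key for each argument. drive_tool: Moves the arm, as the interface text tells. Its arguments: {"type":"object","properties":{"commands":{"type":"array"},"grip":{"type":"number"}},"required":["commands"]}

```bash
ls; mkdir -p pics; cat > h.py <<'E'
import numpy as np, cv2
from cell import env
def cal(n):
    c=env.calibration(n); return [np.array(c[k],float) for k in("intrinsics","dist_coeffs","rvec","tvec")]
def ray(n,px,c=None):
    K,D,r,t=c or cal(n); R=cv2.Rodrigues(r)[0]
    u=cv2.undistortPoints(np.array([[px]],float),K,D)[0,0]
    return -R.T@t.ravel(), R.T@np.array([u[0],u[1],1.])
def onz(n,px,z,c=None):
    o,d=ray(n,px,c); return o+d*(z-o[2])/d[2]
def proj(n,P,c=None):
    K,D,r,t=c or cal(n); return cv2.projectPoints(np.array(P,float).reshape(-1,1,3),r,t,K,D)[0].reshape(-1,2)
def tri(rs):
    A=np.zeros((3,3));b=np.zeros(3)
    for o,d in rs:
        d=d/np.linalg.norm(d);M=np.eye(3)-np.outer(d,d);A+=M;b+=M@o
    return np.linalg.solve(A,b)
def save(n,f,sc=1.5):
    im=env.read_camera(n); cv2.imwrite(f,cv2.resize(im[:,:,::-1],None,fx=sc,fy=sc)); return im
E
python3 - <<'E'
from h import *
for n in("scene","side","wrist"):
    save(n,f"pics/{n}0.png")
for n in("scene","side"):
    print(n,ray(n,[256,192]))
    for q in["rack","station","bay","shelf_edge","trigger_pad","lock_face","slide_box","petri","counter","pot","wash_bottle","stain_bottle"]:
        print(q,[(np.round(d["pixel"]).tolist(),round(d["conf"],2)) for d in env.place_of(q,n)])
print(env.state()["t"],env.grip_point_offset)
E
```

```text
pics
scene (array([1393.02966365,  453.45252683, 1046.03082875]), array([-0.64714573, -0.3333322 , -0.68577442]))
rack [([347.0, 261.0], 0.86), ([374.0, 232.0], 0.79)]
station [([238.0, 237.0], 0.92)]
bay [([203.0, 226.0], 0.77)]
shelf_edge [([274.0, 203.0], 0.95)]
trigger_pad []
lock_face []
slide_box [([173.0, 174.0], 0.94)]
petri [([264.0, 193.0], 0.69), ([359.0, 302.0], 0.52), ([233.0, 179.0], 0.36)]
counter [([321.0, 207.0], 0.7), ([375.0, 232.0], 0.34)]
pot [([233.0, 177.0], 0.78)]
wash_bottle [([128.0, 205.0], 0.91), ([242.0, 233.0], 0.6)]
stain_bottle [([360.0, 304.0], 0.56)]
side (array([  242.02893298, -1232.02799684,   943.23257651]), array([ 0.20461122,  0.80549841, -0.55645372]))
rack [([235.0, 166.0], 0.84), ([199.0, 166.0], 0.65)]
station [([276.0, 214.0], 0.62)]
bay [([291.0, 235.0], 0.91)]
shelf_edge [([264.0, 146.0], 0.66), ([199.0, 192.0], 0.59)]
trigger_pad [([258.0, 170.0], 0.54), ([198.0, 166.0], 0.31)]
lock_face [([254.0, 164.0], 0.41)]
slide_box []
petri [([207.0, 230.0], 0.84), ([198.0, 165.0], 0.64)]
counter [([200.0, 194.0], 0.46)]
pot [([210.0, 262.0], 0.77)]
wash_bottle []
stain_bottle [([274.0, 214.0], 0.65), ([263.0, 151.0], 0.6)]
1.35 18.8
```

View pics/scene0.png

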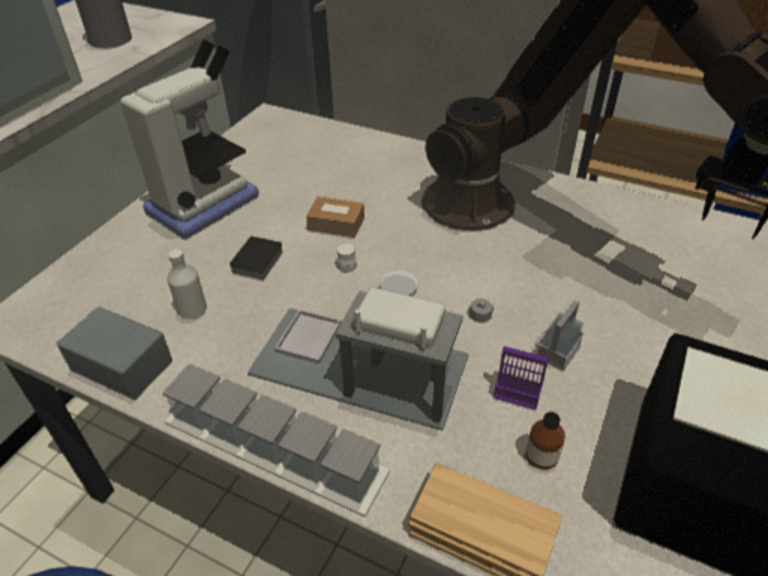

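View pics/side0.png

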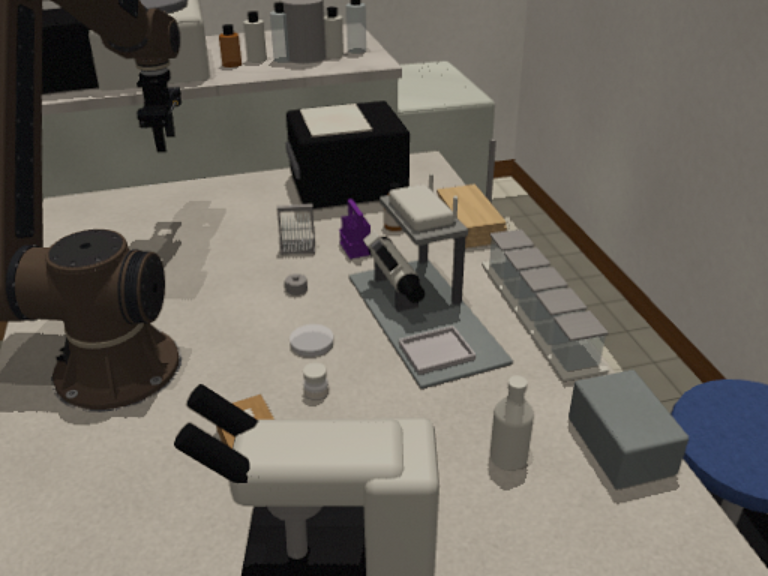

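View pics/wrist0.png

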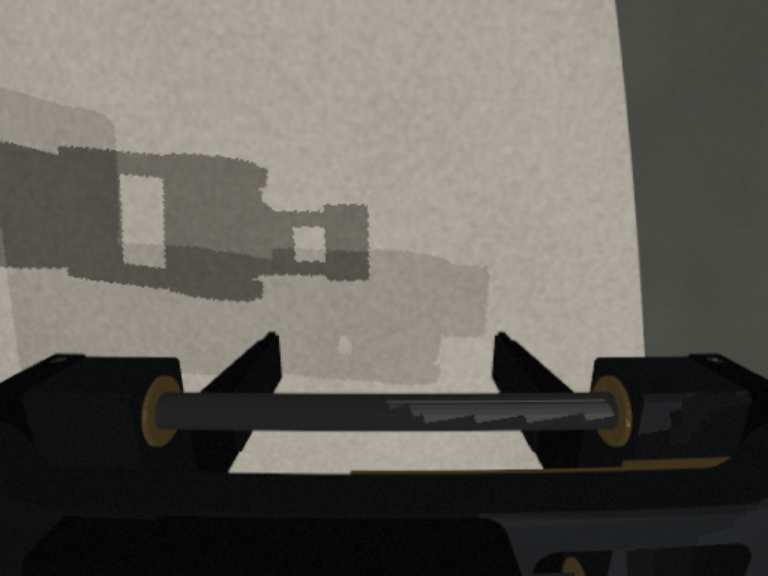

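The steel rack is at scene (374,232) and side (199,166). The purple look-alike is at scene (347,261) and side (235,166). Next I'll work out positions.

```bash
python3 - <<'E'
from h import *
S={k:v for k,v in dict(rack=((374,232),(199,166)),bay=((203,226),(291,235)),shelf=((274,203),(264,146)),station=((238,237),(276,214)),counter=((321,207),(200,194)),petri=((264,193),(207,230)),pot=((233,177),(210,262))).items()}
for k,(a,b) in S.items():
    r1,r2=ray("scene",a),ray("side",b);P=tri([r1,r2]);print(k,P.round(1),"reproj",proj("scene",P).round(0).tolist(),proj("side",P).round(0).tolist())
for n,px,z in [("side",(258,170),115),("side",(254,164),115),("scene",(374,232),0),("side",(199,166),0),("scene",(203,226),12),("side",(291,235),12),("scene",(274,203),182),("side",(264,146),182),("scene",(375,241),0),("side",(197,167),0)]:
    print(n,px,onz(n,px,z).round(1))
for n,box in (("scene",(150,190,330,300)),("side",(170,110,350,270))):
    im=env.read_camera(n);x0,y0,x1,y1=box
    cv2.imwrite(f"pics/{n}1.png",cv2.resize(im[y0:y1,x0:x1,::-1],None,fx=4.3,fy=4.3,interpolation=cv2.INTER_CUBIC)[:600,:800])
im=env.read_camera("scene");cv2.imwrite("pics/sr.png",cv2.resize(im[190:290,320:410,::-1],None,fx=6,fy=6,interpolation=cv2.INTER_CUBIC))
E
```

```text
rack [422.8 367.3   1.3] reproj [[372.0, 234.0]] [[197.0, 165.0]]
bay [ 630.4 -133.8    9.2] reproj [[204.0, 226.0]] [[292.0, 235.0]]
shelf [607.6 103.9 192. ] reproj [[274.0, 203.0]] [[264.0, 146.0]]
station [618.9 -11.8   3.1] reproj [[238.0, 237.0]] [[277.0, 214.0]]
counter [394.8 176.9   4.9] reproj [[319.0, 209.0]] [[198.0, 192.0]]
petri [392.7 -28.1  -3.4] reproj [[264.0, 193.0]] [[208.0, 230.0]]
pot [ 371.7 -170.3   -2.7] reproj [[232.0, 178.0]] [[209.0, 261.0]]
side (258, 170) [584.7  88.2 115. ]
side (254, 164) [581.7 128.3 115. ]
scene (374, 232) [411.3 370.5   0. ]
side (199, 166) [427.7 357.4   0. ]
scene (203, 226) [ 635.3 -133.2   12. ]
side (291, 235) [ 627.3 -134.5   12. ]
scene (274, 203) [596.7 100.2 182. ]
side (264, 146) [613.3 119.7 182. ]
scene (375, 241) [446.8 383.1   0. ]
side (197, 167) [419.4 352.2   0. ]
```

View pics/side1.png

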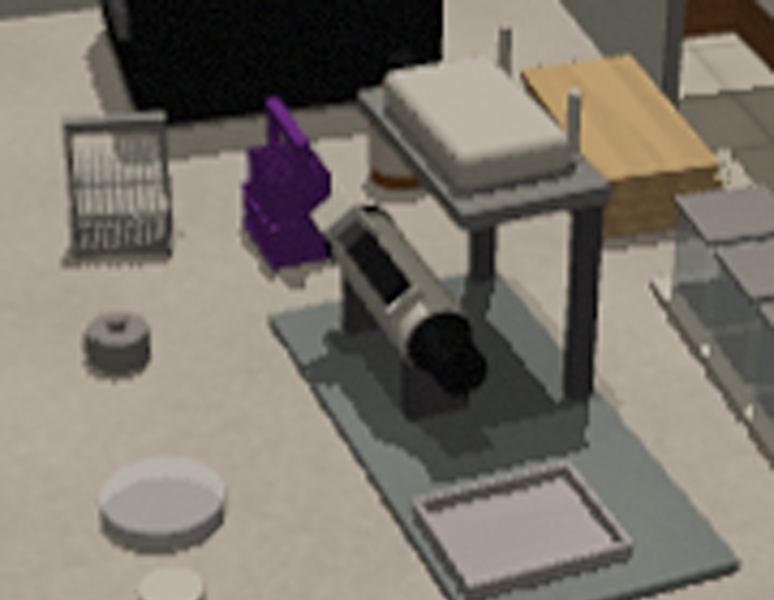

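View pics/sr.png

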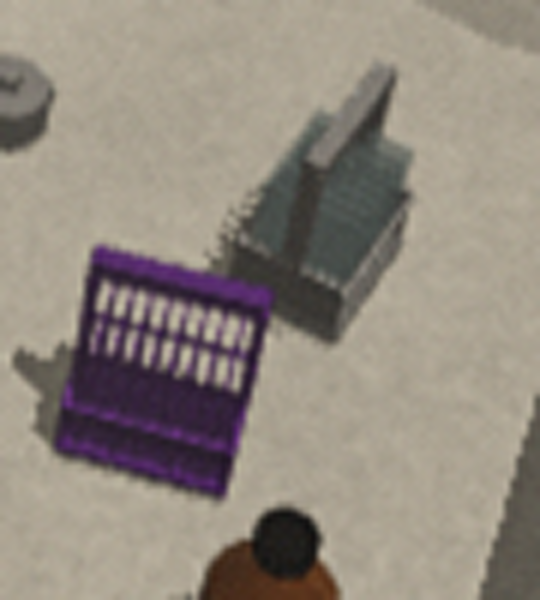

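View pics/scene1.png

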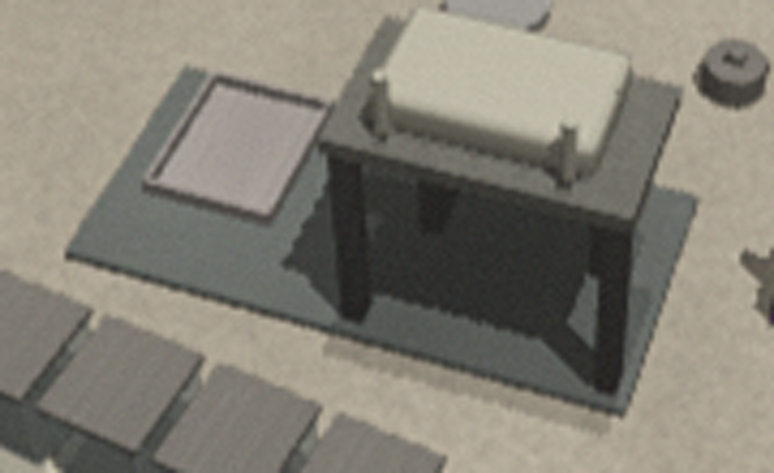

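```bash
cat > fit.py <<'E'
from h import *
from scipy.optimize import least_squares
o={"scene":(150,190),"side":(170,110)}
def px(n,x,y): return np.array([o[n][0]+x/4.3,o[n][1]+y/4.3])
base=[("scene",px("scene",187,68),(-70,-210,10)),("scene",px("scene",66,254),(130,-210,10)),("scene",px("scene",697,198),(-70,210,10)),("scene",px("scene",622,405),(130,210,10)),
("side",px("side",270,318),(-70,210,10)),("side",px("side",738,564),(130,-210,10))]
C={n:cal(n) for n in("scene","side")}
def W(p,l):
    c,s=np.cos(p[2]),np.sin(p[2]);return np.array([p[0]+c*l[0]-s*l[1],p[1]+s*l[0]+c*l[1],l[2]])
f=lambda p:np.concatenate([proj(n,W(p,l),C[n])[0]-q for n,q,l in base])
s=least_squares(f,[620,-10,0],x_scale=[10,10,.1]);p=s.x;print("station",p,f(p).round(1))
np.save("st.npy",p)
sh=[("scene",px("scene",683,90),(0,102.5,198)),("scene",px("scene",637,220),(117,102.5,198)),("scene",px("scene",320,143),(117,-102.5,198)),("scene",px("scene",388,18),(0,-102.5,198)),
("side",px("side",360,92),(0,102.5,198)),("side",px("side",460,213),(0,-102.5,198)),("side",px("side",607,187),(117,-102.5,198))]
g=lambda q:np.concatenate([proj(n,W([q[0],q[1],p[2]],l),C[n])[0]-k for n,k,l in sh])
s2=least_squares(g,[600,100],x_scale=[10,10]);print("shelf_edge",s2.x,g(s2.x).round(1))
d=s2.x-p[:2];c,s_=np.cos(p[2]),np.sin(p[2]);print("local",c*d[0]+s_*d[1],-s_*d[0]+c*d[1])
for a,b in [((415,515),0),((470,590),0),((568,465),0),((632,545),0)]:
    print("tray side",onz("side",px("side",*a),23).round(1))
for a in [(217,77),(328,103),(270,216),(145,184)]:
    print("tray scene",onz("scene",px("scene",*a),23).round(1))
# trigger black patch corners, plane estimated z
for a in [(348,243),(376,236),(413,290),(385,303),(363,272)]:
    print("trig side",[onz("side",px("side",*a),z).round(0).tolist() for z in(105,115)])
E
python3 fit.py
```

```text
station [ 6.11692153e+02 -1.08212607e+00  1.15365480e-01] [-0.9 -0.9 -1.1 -0.9  0.1 -0.8  0.1  1.6 -1.3 -1.6  0.1 -1. ]
shelf_edge [608.90648948 104.49985442] [ 0.3 -0.3 -0.5  0.6 -0.7 -0.7 -0.6 -0.1 -1.3 -1.  -0.3 -0.6  0.6 -1.6]
local 9.386368576382345 105.20081088227735
tray side [ 559.8 -104.7   23. ]
tray side [ 573.5 -191.7   23. ]
tray side [681.2 -77.6  23. ]
tray side [ 693.8 -175.3   23. ]
tray scene [ 577.2 -177.6   23. ]
tray scene [564.4 -85.6  23. ]
tray scene [681.2 -68.1  23. ]
tray scene [ 694.6 -167.1   23. ]
trig side [[572.0, 132.0, 105.0], [568.0, 115.0, 115.0]]
trig side [[595.0, 136.0, 105.0], [591.0, 120.0, 115.0]]
trig side [[602.0, 53.0, 105.0], [598.0, 38.0, 115.0]]
trig side [[577.0, 42.0, 105.0], [573.0, 26.0, 115.0]]
trig side [[573.0, 88.0, 105.0], [569.0, 72.0, 115.0]]
```

```bash
python3 - <<'E'
from h import *
s=env.state();print(s)
print("wcam",ray("wrist",[256,192]))
for n,a in [("scene",(372.5,216.7)),("scene",(384.2,201.7)),("side",(185.1,138.4)),("side",(208.4,137.2)),("scene",(360,238)),("scene",(376,246))]:
    print(n,onz(n,a,118).round(1),onz(n,a,0).round(1))
E
```

```text
{'t': 1.5, 'joints': array([ 1.24239966e+00,  4.90891282e-01,  1.55892000e+00, -1.64498652e-05,
        1.09168336e+00, -1.05589662e-01]), 'qvel': array([ 0.0001197 , -0.00030639,  0.00160615, -0.00163605, -0.00049055,
        0.00033668]), 'tau': array([ 6.47013512e-04, -6.12473059e+01, -2.58426064e+01,  6.93287677e-02,
        4.46375669e-02,  3.61717457e-05]), 'eef_pos': array([138.08419801, 609.56708362, 214.65946395]), 'tcp_rot': array([3.14149672e+00, 2.48472867e-05, 2.91879323e+00]), 'ft_force': array([-0.49331981, -0.4271437 ,  0.10310222]), 'moment': array([-0.05308599, -0.04592049,  0.00447347]), 'opening': 1.0030822956317713}
wcam (array([ 66.31478888, 625.2436572 , 384.24105558]), array([ 0.23010047, -0.05655804, -0.97179715]))
scene [465.1 360.1 118. ] [347.1 348.3   0. ]
scene [388.1 375.5 118. ] [260.3 365.6   0. ]
side [386.5 364.4 118. ] [407.1 592.7   0. ]
side [469.1 350.8 118. ] [501.6 577.1   0. ]
scene [560.9 350.4 118. ] [455.1 337.3   0. ]
scene [570.  398.2 118. ] [465.3 391.2   0. ]
```

drive_tool:
  commands:
    - {"dx": 25, "dy": -22}
    - {"dx": 28, "dy": -24, "yaw": 1}
    - {"dx": 28, "dy": -24, "yaw": 1}
    - {"dx": 28, "dy": -24, "yaw": 0.5}
    - {"dx": 28, "dy": -24}
  grip: 1

```text
invalid input
```

drive_tool:
  commands:
    - {"dx": 28, "dy": -24}
    - {"dx": 28, "dy": -24}
    - {"dx": 28, "dy": -24}
    - {"dx": 28, "dy": -24}
    - {"dx": 20, "dy": -17}

```text
invalid input
```

```bash
python3 - <<'E'
from h import *
s=env.state();print(s["eef_pos"],s["tcp_rot"],s["t"])
c=cal("wrist");save("wrist","pics/w1.png")
import pickle;pickle.dump(c,open("c1.pkl","wb"))
print(env.place_of("rack","wrist"))
P=proj("wrist",[[387,370,118],[467,355.5,118],[427,363,0]],c);print(P*1.5)
E
```

```text
[138.08419801 609.56708362 214.65946395] [3.14149672e+00 2.48472867e-05 2.91879323e+00] 1.5
[]
[[188.65268579 616.25306464]
 [206.11036734 674.88100521]
 [238.54907567 545.4804549 ]]
```

View pics/w1.png

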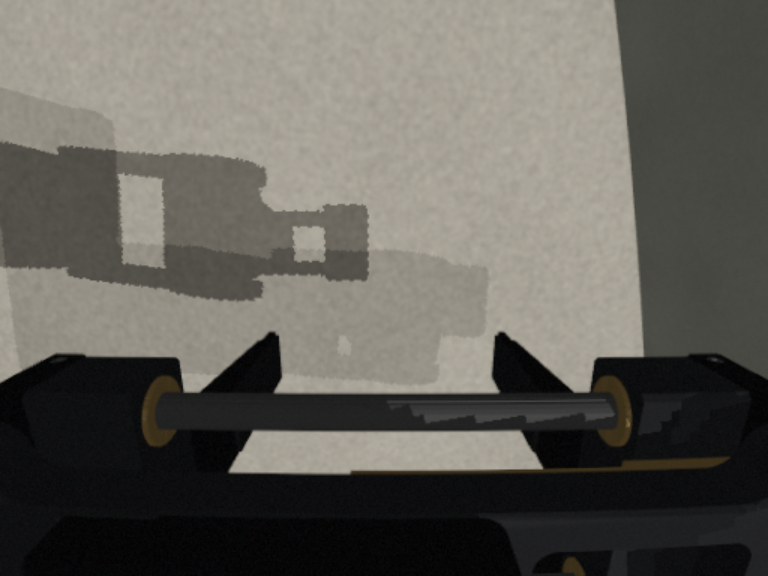

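drive_tool:
  commands:
    - {"dx": 25, "dy": -22, "dz": 0, "yaw": 0}
    - {"dx": 28, "dy": -24, "dz": 0, "yaw": 1}
    - {"dx": 28, "dy": -24, "dz": 0, "yaw": 1}
    - {"dx": 28, "dy": -24, "dz": 0, "yaw": 0.5}
    - {"dx": 28, "dy": -24, "dz": 0, "yaw": 0}
  grip: 1

```text
t: 2.02
eef_pos: [276.1, 490.4, 214.8]
tcp_rot: [3.141, 0.0, 2.963]
ft_force: [0.6, 1.0, -0.0]
opening: 1.002
```

drive_tool:
  commands:
    - {"dx": 28, "dy": -24, "dz": 0, "yaw": 0}
    - {"dx": 28, "dy": -24, "dz": 0, "yaw": 0}
    - {"dx": 28, "dy": -24, "dz": 0, "yaw": 0}
    - {"dx": 28, "dy": -24, "dz": 0, "yaw": 0}
    - {"dx": 20, "dy": -17, "dz": 0, "yaw": 0}

```text
t: 2.43
eef_pos: [409.0, 376.6, 214.8]
tcp_rot: [3.141, 0.001, 2.961]
ft_force: [-0.4, 0.6, -0.0]
opening: 1.002
```

```bash
cat > look.py <<'E'
from h import *
import sys,pickle
s=env.state();print(s["eef_pos"],s["tcp_rot"],s["t"],s["joints"])
c=cal("wrist");save("wrist","pics/%s.png"%sys.argv[1]);pickle.dump(c,open(sys.argv[1]+".pkl","wb"))
for q in sys.argv[2:]: print(q,[(np.array(d["pixel"])*1.5,d["conf"]) for d in env.place_of(q,"wrist")])
E
python3 look.py w2 rack; python3 - <<'E'
from h import *
print(proj("wrist",[[387,370,118],[467,355.5,118],[427,363,0]])*1.5)
E
```

```text
[408.99758568 376.62728959 214.8142628 ] [3.14139052e+00 5.06179790e-04 2.96137351e+00] 2.4333 [ 6.25522907e-01  3.92665061e-01  1.72993716e+00 -2.64460977e-04
  1.01849408e+00 -7.64915633e-01]
rack [(array([377.7, 281.4]), 0.91), (array([362.7, 418.8]), 0.58)]
[[370.83087943 269.33611823]
 [372.42754953 381.68508184]
 [375.95209566 287.08329548]]
```

View pics/w2.png

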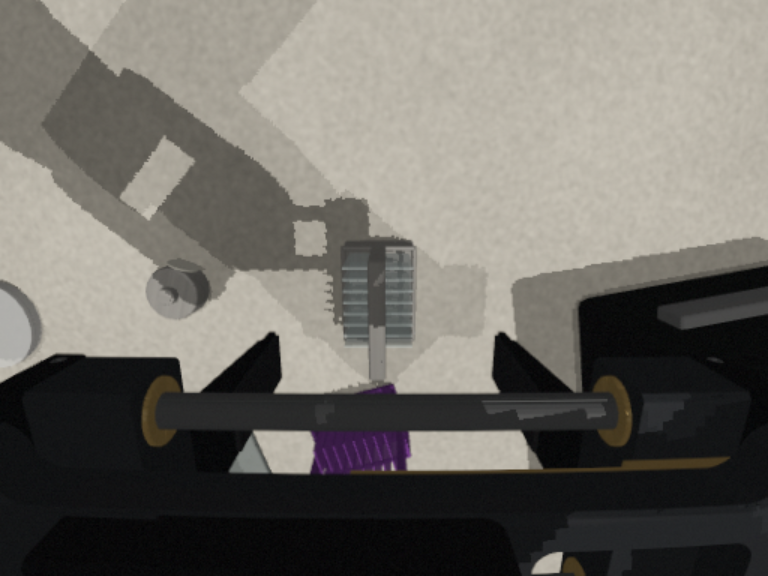

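```bash
python3 - <<'E'
from h import *
import pickle
c=pickle.load(open("w2.pkl","rb"))
for p,z in [((377,382),118),((378,252),118),((377.7,281.4),0),((378,241),0),((378,346),0),((384,380),118),((386,338),92),((278,340),196),((498,340),196)]: print(p,z,onz("wrist",np.array(p)/1.5,z,c).round(1))
st=env.state();print(proj("wrist",[st["eef_pos"]],c)*1.5)
im=env.read_camera("wrist");cv2.imwrite("pics/w2z.png",cv2.resize(im[150:280,200:310,::-1],None,fx=5,fy=4.5,interpolation=cv2.INTER_CUBIC))
E
```

```text
(377, 382) 118 [467.2 359.1 118. ]
(378, 252) 118 [375.9 377.  118. ]
(377.7, 281.4) 0 [421.1 366.    0. ]
(378, 241) 0 [383.1 373.5   0. ]
(378, 346) 0 [486.3 354.1   0. ]
(384, 380) 118 [466.6 364.3 118. ]
(386, 338) 92 [445.2 369.6  92. ]
(278, 340) 196 [398.1 324.3 196. ]
(498, 340) 196 [417.6 430.5 196. ]
[[386.75878273 359.44687755]]
```

View pics/w2z.png

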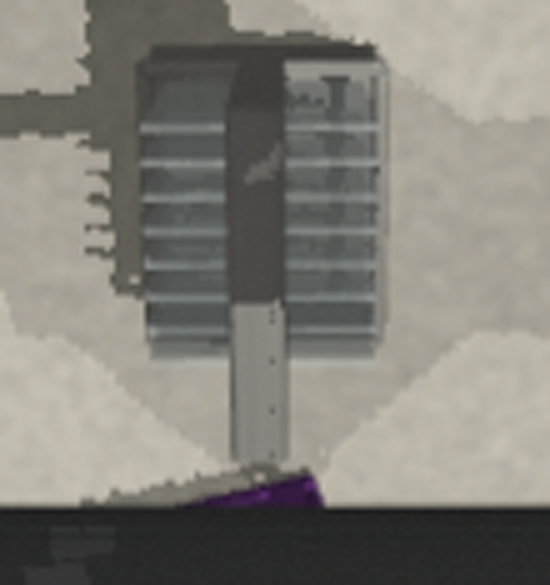

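drive_tool:
  commands:
    - {"dx": 15, "dy": -9, "dz": -10, "yaw": -0.5}
    - {"dx": 0, "dy": 0, "dz": -30, "yaw": 0}
    - {"dx": 0, "dy": 0, "dz": -30, "yaw": 0}
    - {"dx": 0, "dy": 0, "dz": -30, "yaw": 0}
    - {"dx": 0, "dy": 0, "dz": -22, "yaw": 0}

```text
t: 3.0
eef_pos: [420.6, 370.0, 90.6]
tcp_rot: [-3.141, -0.001, 2.955]
ft_force: [-0.5, -0.1, 0.6]
opening: 0.999
```

```bash
python3 look.py w3
```

```text
[420.63474107 369.99555567  90.64039368] [-3.14070562e+00 -1.16100620e-03  2.95466132e+00] 3.0 [ 6.03429814e-01  5.57890922e-01  1.84145124e+00  2.96767271e-04
  7.43697715e-01 -7.80654249e-01]
```

View pics/w3.png

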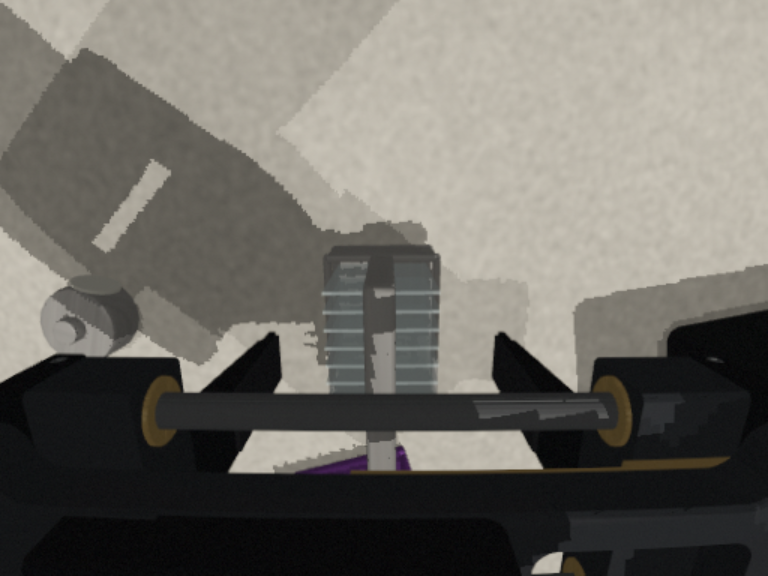

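drive_tool:
  commands:
    - {"dx": 3, "dy": -3, "dz": 1, "yaw": 0}
    - {"dx": 0, "dy": 0, "dz": 0, "yaw": 0}

```text
t: 3.22
eef_pos: [425.4, 367.1, 94.7]
tcp_rot: [3.141, 0.001, 2.955]
ft_force: [-0.6, -0.5, -1.1]
opening: 1.001
```

drive_tool:
  commands:
    - {"dx": 0, "dy": 0, "dz": 0, "yaw": 0}
    - {"dx": 0, "dy": 0, "dz": 0, "yaw": 0}
    - {"dx": 0, "dy": 0, "dz": 0, "yaw": 0}
    - {"dx": 0, "dy": 0, "dz": 0, "yaw": 0}
    - {"dx": 0, "dy": 0, "dz": 0, "yaw": 0}
  grip: 0

```text
t: 3.63
eef_pos: [425.2, 366.7, 94.2]
tcp_rot: [3.141, 0.001, 2.954]
ft_force: [-0.9, 0.4, 0.0]
opening: 0.705
```

drive_tool:
  commands:
    - {"dx": 0, "dy": 0, "dz": 0, "yaw": 0}
    - {"dx": 0, "dy": 0, "dz": 0, "yaw": 0}
    - {"dx": 0, "dy": 0, "dz": 0, "yaw": 0}
    - {"dx": 0, "dy": 0, "dz": 0, "yaw": 0}
    - {"dx": 0, "dy": 0, "dz": 0, "yaw": 0}

```text
t: 4.05
eef_pos: [425.1, 366.6, 93.6]
tcp_rot: [3.142, -0.0, 2.954]
ft_force: [-0.4, -0.7, 0.4]
opening: 0.356
```

drive_tool:
  commands:
    - {"dx": 0, "dy": 0, "dz": 0, "yaw": 0}
    - {"dx": 0, "dy": 0, "dz": 0, "yaw": 0}
    - {"dx": 0, "dy": 0, "dz": 0, "yaw": 0}
    - {"dx": 0, "dy": 0, "dz": 0, "yaw": 0}
    - {"dx": 0, "dy": 0, "dz": 0, "yaw": 0}

```text
t: 4.47
eef_pos: [425.1, 366.6, 93.6]
tcp_rot: [3.142, 0.0, 2.954]
ft_force: [0.6, -0.7, -0.2]
opening: 0.124
```

drive_tool:
  commands:
    - {"dx": 0, "dy": 0, "dz": 5, "yaw": 0}
    - {"dx": 0, "dy": 0, "dz": 15, "yaw": 0}
    - {"dx": 0, "dy": 0, "dz": 25, "yaw": 0}
    - {"dx": 0, "dy": 0, "dz": 25, "yaw": 0}
    - {"dx": -5, "dy": 0, "dz": 15, "yaw": 0}

```text
t: 4.88
eef_pos: [420.9, 366.8, 181.1]
tcp_rot: [3.14, 0.002, 2.953]
ft_force: [-0.6, -0.0, -2.4]
opening: 0.123
```

drive_tool:
  commands:
    - {"dx": -5, "dy": -10, "dz": 5, "yaw": 0}
    - {"dx": 0, "dy": -25, "dz": 0, "yaw": 1}
    - {"dx": 0, "dy": -32, "dz": 0, "yaw": 2}
    - {"dx": 0, "dy": -32, "dz": 0, "yaw": 2}
    - {"dx": 0, "dy": -32, "dz": 0, "yaw": 2}

```text
t: 5.3
eef_pos: [413.8, 233.7, 183.0]
tcp_rot: [-3.141, -0.001, 3.079]
ft_force: [1.1, 0.8, -2.1]
opening: 0.124
```

drive_tool:
  commands:
    - {"dx": 0, "dy": -32, "dz": 0, "yaw": 2}
    - {"dx": 0, "dy": -32, "dz": 0, "yaw": 2}
    - {"dx": 0, "dy": -32, "dz": 0, "yaw": 2}
    - {"dx": 0, "dy": -32, "dz": 0, "yaw": 2}
    - {"dx": 5, "dy": -32, "dz": 0, "yaw": 2}

```text
t: 5.72
eef_pos: [418.1, 73.9, 183.2]
tcp_rot: [3.141, -0.002, -3.031]
ft_force: [0.7, 0.7, -1.8]
opening: 0.123
```

drive_tool:
  commands:
    - {"dx": 15, "dy": -32, "dz": 0, "yaw": 0}
    - {"dx": 15, "dy": -32, "dz": 0, "yaw": 0}
    - {"dx": 15, "dy": -32, "dz": 0, "yaw": 0}
    - {"dx": 18, "dy": -32, "dz": 0, "yaw": 0}
    - {"dx": 20, "dy": -30, "dz": 0, "yaw": 0}

```text
t: 6.13
eef_pos: [502.2, -84.5, 183.1]
tcp_rot: [3.141, -0.001, -3.033]
ft_force: [0.6, -0.4, -1.7]
opening: 0.125
```

drive_tool:
  commands:
    - {"dx": 30, "dy": -11, "dz": 0, "yaw": 0.4}
    - {"dx": 32, "dy": -12, "dz": 0, "yaw": 0}
    - {"dx": 32, "dy": -12, "dz": 0, "yaw": 0}
    - {"dx": 25, "dy": -10, "dz": 0, "yaw": 0}
    - {"dx": 8, "dy": -2, "dz": 0, "yaw": 0}

```text
t: 6.55
eef_pos: [631.9, -131.2, 182.3]
tcp_rot: [3.142, -0.0, -3.027]
ft_force: [-0.2, 0.1, -2.6]
opening: 0.123
```

drive_tool:
  commands:
    - {"dx": 0, "dy": 0, "dz": -20, "yaw": 0}
    - {"dx": 0, "dy": 0, "dz": -20, "yaw": 0}
    - {"dx": 0, "dy": 0, "dz": 0, "yaw": 0}

```text
t: 6.8
eef_pos: [627.2, -128.8, 139.4]
tcp_rot: [3.138, -0.007, -3.026]
ft_force: [-0.7, 0.6, -2.5]
opening: 0.123
```

```bash
cat > v.py <<'E'
from h import *
import sys
a=sys.argv[1]
print(env.state()["eef_pos"],env.state()["tcp_rot"])
B={"scene":(150,180,250,270),"side":(240,150,370,270)}
for n,(x0,y0,x1,y1) in B.items():
    im=env.read_camera(n);cv2.imwrite(f"pics/{n}{a}.png",cv2.resize(im[y0:y1,x0:x1,::-1],None,fx=6,fy=6,interpolation=cv2.INTER_CUBIC)[:600,:800])
E
python3 v.py 3
```

```text
[ 627.24452707 -128.84244661  139.42209394] [ 3.13845932 -0.00683999 -3.02583897]
```

View pics/scene3.png

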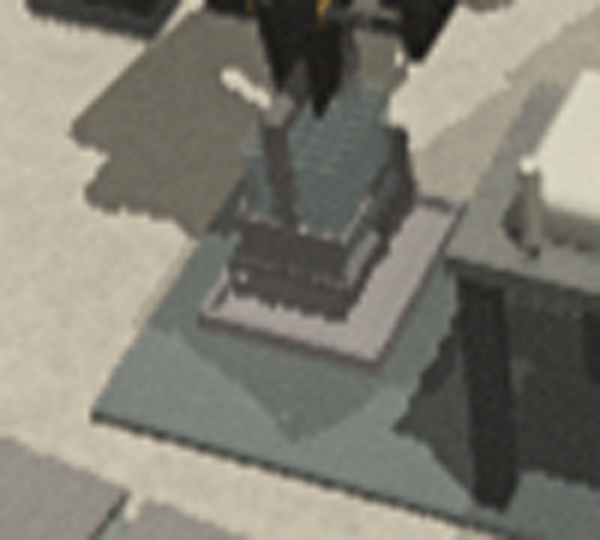

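View pics/side3.png

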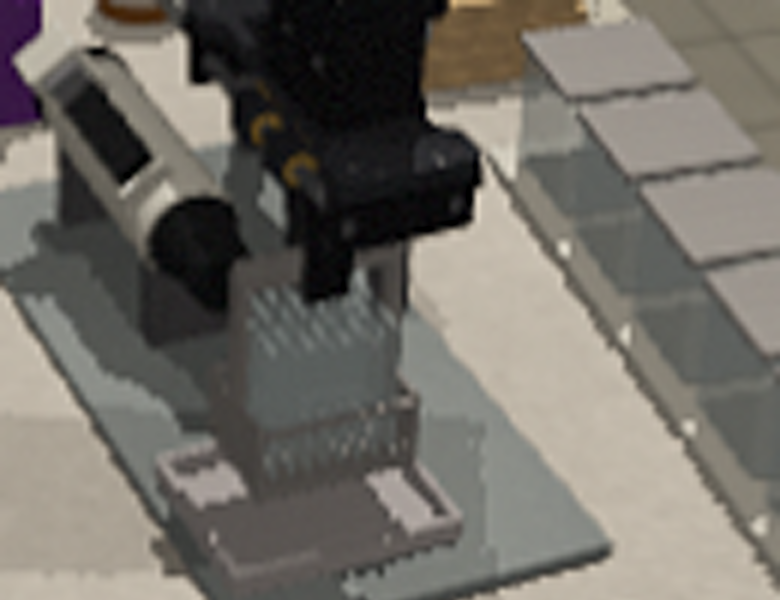

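```bash
python3 - <<'E'
from h import *
f=lambda n,x0,y0,a,z:onz(n,(x0+a[0]/6,y0+a[1]/6),z).round(1)
print("scene rack far corners",f("scene",150,180,(230,285),46),f("scene",150,180,(345,315),46))
print("scene tray rim far -y,far +y,near +y",f("scene",150,180,(205,315),23),f("scene",150,180,(377,358),23),f("scene",150,180,(460,207),23))
print("side rack -y edge",f("side",240,150,(262,488),46),f("side",240,150,(412,470),46))
print("side tray near+y, near -y, far -y, far+y", [f("side",240,150,a,23) for a in((158,462),(228,568),(462,522),(400,445))])
E
```

```text
scene rack far corners [ 685.6 -152.2   46. ] [677.4 -87.1  46. ]
scene tray rim far -y,far +y,near +y [ 693.  -166.5   23. ] [679.1 -69.2  23. ] [566.  -83.2  23. ]
side rack -y edge [ 597.9 -152.9   46. ] [ 672.6 -158.6   46. ]
side tray near+y, near -y, far -y, far+y [array([562.8, -91.6,  23. ]), array([ 573.1, -179.9,   23. ]), array([ 693.4, -176.4,   23. ]), array([ 684.7, -110.1,   23. ])]
```

drive_tool:
  commands:
    - {"dx": 1, "dy": -1, "dz": -13, "yaw": 0}
    - {"dx": 0, "dy": 0, "dz": -10, "yaw": 0}
    - {"dx": 0, "dy": 0, "dz": -4, "yaw": 0}
    - {"dx": 0, "dy": 0, "dz": 0, "yaw": 0}

```text
t: 7.23
eef_pos: [630.5, -130.3, 115.5]
tcp_rot: [3.141, -0.002, -3.026]
ft_force: [-0.2, -1.0, -2.3]
opening: 0.125
```

```bash
python3 v.py 4
```

```text
[ 630.46991605 -130.25194818  115.48251279] [ 3.14074017e+00 -1.75585232e-03 -3.02576077e+00]
```

View pics/scene4.png

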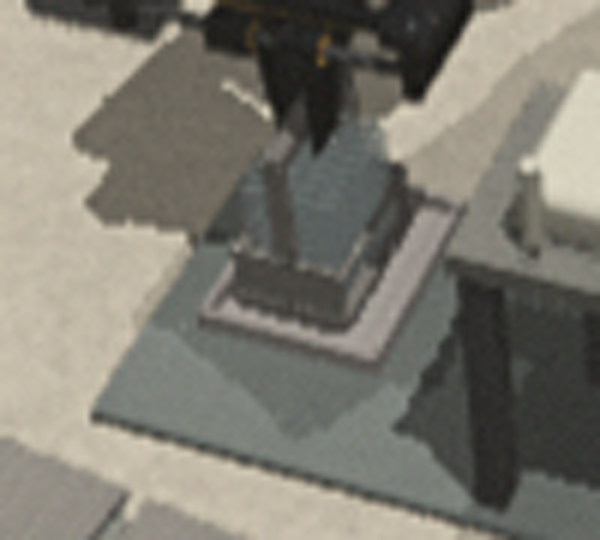

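View pics/side4.png

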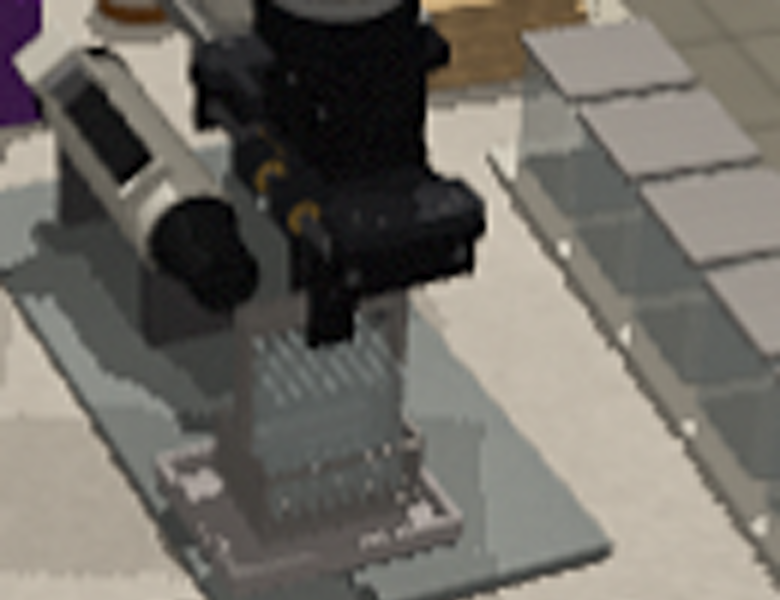

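drive_tool:
  commands:
    - {"dx": -1, "dy": 2, "dz": -4, "yaw": 0}
    - {"dx": 0, "dy": 0, "dz": -3, "yaw": 0}
    - {"dx": 0, "dy": 0, "dz": 0, "yaw": 0}

```text
t: 7.58
eef_pos: [629.8, -128.2, 109.2]
tcp_rot: [3.141, -0.001, -3.026]
ft_force: [-0.5, 0.1, -1.8]
opening: 0.127
```

drive_tool:
  commands:
    - {"dx": 0, "dy": 0, "dz": -1.5, "yaw": 0}
    - {"dx": 0, "dy": 0, "dz": 0, "yaw": 0}

```text
t: 7.75
eef_pos: [630.1, -128.4, 108.0]
tcp_rot: [3.141, -0.0, -3.026]
ft_force: [-0.1, -0.3, -2.6]
opening: 0.128
```

drive_tool:
  commands:
    - {"dx": 0, "dy": 0, "dz": -1.5, "yaw": 0}
    - {"dx": 0, "dy": 0, "dz": 0, "yaw": 0}

```text
t: 7.92
eef_pos: [630.0, -128.4, 106.5]
tcp_rot: [3.141, -0.0, -3.026]
ft_force: [-0.3, -0.9, -2.1]
opening: 0.122
```

drive_tool:
  commands:
    - {"dx": 0, "dy": 0, "dz": -1, "yaw": 0}
    - {"dx": 0, "dy": 0, "dz": 0, "yaw": 0}

```text
t: 8.08
eef_pos: [630.2, -128.5, 105.7]
tcp_rot: [-3.142, 0.0, -3.026]
ft_force: [0.8, 0.0, -1.0]
opening: 0.123
```

drive_tool:
  commands:
    - {"dx": 0, "dy": 0, "dz": -0.7, "yaw": 0}
    - {"dx": 0, "dy": 0, "dz": 0, "yaw": 0}

```text
t: 8.25
eef_pos: [630.3, -128.6, 105.6]
tcp_rot: [-3.141, 0.001, -3.026]
ft_force: [-1.3, 0.0, 3.8]
opening: 0.128
```

Contact with the floor, so I'll open slowly.

drive_tool:
  commands:
    - {"dx": 0, "dy": 0, "dz": 0, "yaw": 0}
    - {"dx": 0, "dy": 0, "dz": 0, "yaw": 0}
    - {"dx": 0, "dy": 0, "dz": 0, "yaw": 0}
    - {"dx": 0, "dy": 0, "dz": 0, "yaw": 0}
    - {"dx": 0, "dy": 0, "dz": 0, "yaw": 0}
  grip: 0.5

```text
t: 8.67
eef_pos: [630.1, -128.4, 104.9]
tcp_rot: [3.141, -0.0, -3.026]
ft_force: [0.6, -0.3, 0.4]
opening: 0.417
```

drive_tool:
  commands:
    - {"dx": 0, "dy": 0, "dz": 10, "yaw": 0}
    - {"dx": 0, "dy": 0, "dz": 20, "yaw": 0}
    - {"dx": 0, "dy": 0, "dz": 30, "yaw": 0}
    - {"dx": -10, "dy": 0, "dz": 30, "yaw": 0}
    - {"dx": -30, "dy": 0, "dz": 20, "yaw": 0}

```text
t: 9.08
eef_pos: [592.3, -128.7, 217.9]
tcp_rot: [-3.14, 0.004, -3.025]
ft_force: [-0.0, -0.0, 0.8]
opening: 0.499
```

drive_tool:
  commands:
    - {"dx": -30, "dy": 5, "dz": 0, "yaw": 0}
    - {"dx": -30, "dy": 10, "dz": 0, "yaw": 0}
    - {"dx": -30, "dy": 20, "dz": 0, "yaw": 0}
    - {"dx": -20, "dy": 20, "dz": 0, "yaw": 0}
    - {"dx": 0, "dy": 5, "dz": 0, "yaw": 0}

```text
t: 9.5
eef_pos: [476.6, -66.4, 216.0]
tcp_rot: [3.141, -0.001, -3.026]
ft_force: [0.2, -0.9, 1.1]
opening: 0.499
```

```bash
python3 v.py 5; python3 look.py w5 rack bay trigger_pad
```

```text
[476.59108919 -66.40755871 215.99635155] [ 3.14095296e+00 -6.95530301e-04 -3.02551895e+00]
[480.18314283 -67.85913683 216.15487164] [-3.14095502e+00  1.80954574e-03 -3.02468946e+00] 9.6 [-2.76759984e-01  2.90176269e-01  1.89117176e+00  1.28604948e-04
  9.58328909e-01 -1.96453276e+00]
rack [(array([733.5, 382.5]), 0.59)]
bay []
trigger_pad []
```

View pics/scene5.png

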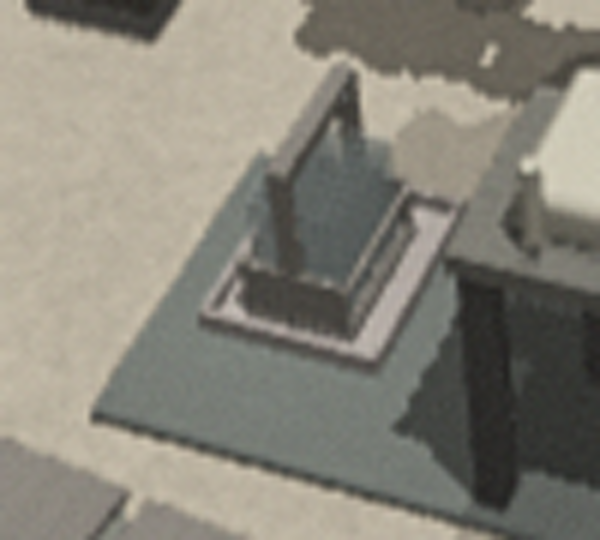

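View pics/side5.png

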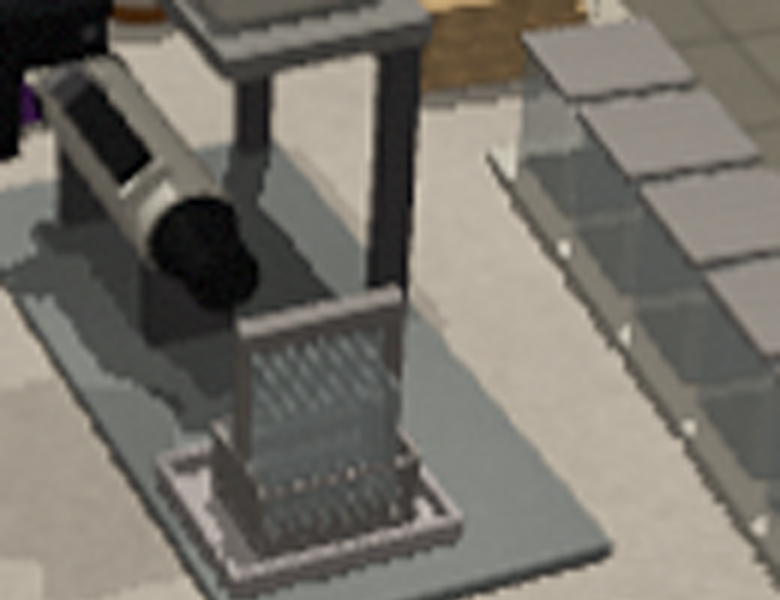

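View pics/w5.png

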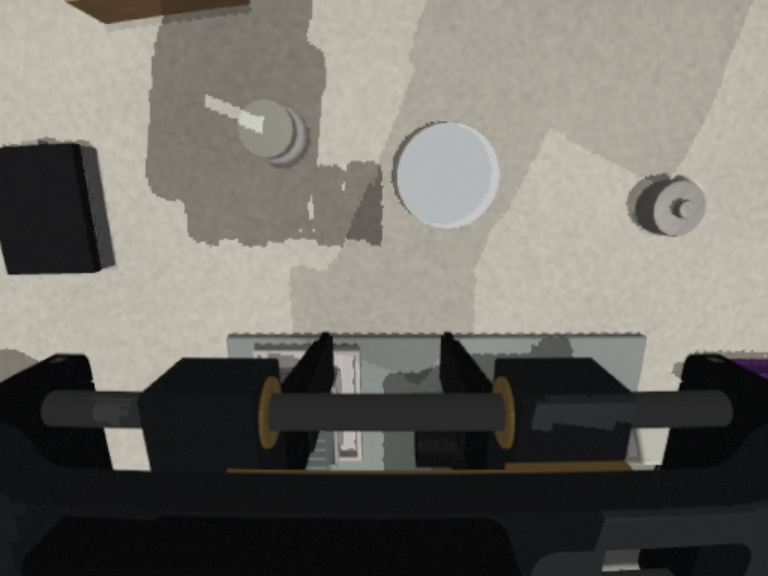

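drive_tool:
  commands:
    - {"dx": 0, "dy": 10, "dz": 30, "yaw": 0}
    - {"dx": 10, "dy": 20, "dz": 30, "yaw": 0}
    - {"dx": 20, "dy": 25, "dz": 15, "yaw": 0}
    - {"dx": 25, "dy": 25, "dz": 0, "yaw": 0}
    - {"dx": 25, "dy": 25, "dz": 0, "yaw": 0}
  grip: 0

```text
t: 10.22
eef_pos: [561.8, 37.2, 291.2]
tcp_rot: [-3.141, 0.002, -3.027]
ft_force: [0.2, -1.4, -0.4]
opening: 0.207
```

drive_tool:
  commands:
    - {"dx": 25, "dy": 25, "dz": 0, "yaw": 0}
    - {"dx": 25, "dy": 20, "dz": 0, "yaw": 0}
    - {"dx": 20, "dy": 5, "dz": 0, "yaw": 0}
    - {"dx": 10, "dy": 0, "dz": 0, "yaw": 0}
    - {"dx": 0, "dy": 0, "dz": 0, "yaw": 0}

```text
t: 10.63
eef_pos: [642.0, 86.6, 288.4]
tcp_rot: [3.142, -0.001, -3.026]
ft_force: [-0.3, -0.5, 0.4]
opening: 0.007
```

```bash
python3 look.py w6 trigger_pad lock_face shelf_edge
python3 - <<'E'
from h import *
import pickle
c=pickle.load(open("w5.pkl","rb"))
a=onz("wrist",(228/1.5,335/1.5),10,c);b=onz("wrist",(645/1.5,334/1.5),10,c);print(a,b,np.linalg.norm(b-a),np.arctan2(-(b-a)[0],(b-a)[1]))
E
```

```text
[641.99751311  86.57631424 288.41059572] [ 3.14150574e+00 -1.30955774e-03 -3.02554127e+00] 10.6333 [ 3.21518613e-02  4.66628269e-01  1.39852917e+00 -2.41651053e-05
  1.27774745e+00 -1.65468879e+00]
trigger_pad [(array([387.3, 197.7]), 0.95)]
lock_face [(array([436.05, 197.1 ]), 0.77)]
shelf_edge [(array([412.95, 247.5 ]), 0.94)]
[ 563.55331224 -214.15434468   10.        ] [515.20958649 195.15903582  10.        ] 412.1584152658112 0.11756467222082473
```

View pics/w6.png

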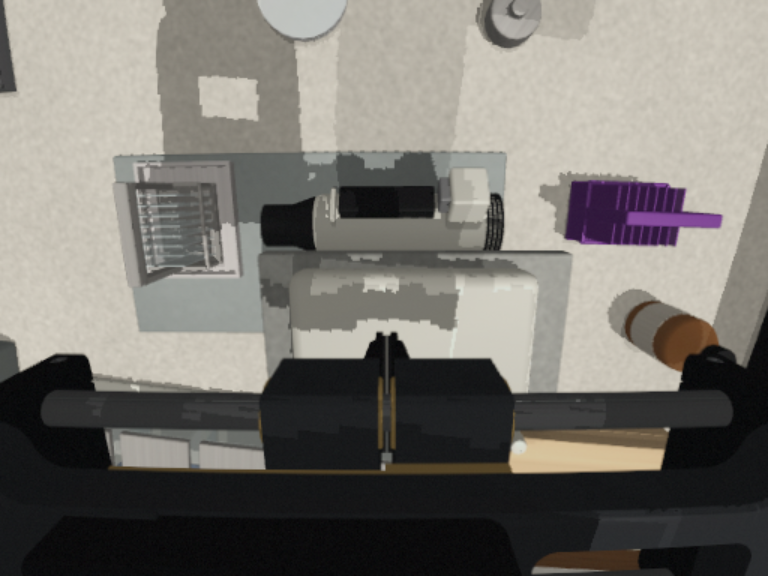

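```bash
cat > g.py <<'E'
from h import *
import pickle
c=pickle.load(open("w6.pkl","rb"))
w=lambda x,y,z:onz("wrist",(x/1.5,y/1.5),z,c)
print("cam",ray("wrist",(256,192),c))
print("base",w(115,157,10).round(1),w(505,153,10).round(1))
for z in(105,112,118): print("pad",z,w(387.3,197.7,z).round(1),"ends",w(339,202,z).round(1),w(435,202,z).round(1),"lock",w(436,197,z+2.5).round(1), "edges",w(387,187,z-7).round(1),w(387,217,z+7).round(1))
print("shelf low",w(412.95,247.5,182).round(1),"up",w(412.95,254,198).round(1), "L/R up",w(259,254,198).round(1),w(571,254,198).round(1))
print("bay tray",w(137,163,23).round(1),w(233,161,23).round(1),w(241,277,23).round(1))
sd=ray("side",(258,170));print("tri pad",tri([sd,ray("wrist",(387.3/1.5,197.7/1.5),c)]))
sd=ray("side",(254,164));print("tri lock",tri([sd,ray("wrist",(436/1.5,197.1/1.5),c)]))
E
python3 g.py; python3 - <<'E'
from h import *
im=env.read_camera("wrist");cv2.imwrite("pics/w6z.png",cv2.resize(im[100:185,160:350,::-1],None,fx=4.2,fy=4.2,interpolation=cv2.INTER_CUBIC))
E
```

```text
cam (array([569.18171859,  77.78189638, 458.08286675]), array([ 0.23488432,  0.02313108, -0.97202317]))
base [ 567.6 -212.5   10. ] [518.9 197.3  10. ]
pad 105 [576.8  80.  105. ] ends [584.9  40.1 105. ] [575.6 120.3 105. ] lock [571.4 120.2 107.5] edges [568.1  78.8  98. ] [592.2  81.6 112. ]
pad 112 [576.7  80.  112. ] ends [584.6  40.9 112. ] [575.5 119.4 112. ] lock [571.4 119.4 114.5] edges [568.2  78.8 105. ] [591.8  81.5 119. ]
pad 118 [576.5  80.  118. ] ends [584.4  41.5 118. ] [575.4 118.7 118. ] lock [571.4 118.7 120.5] edges [568.2  78.8 111. ] [591.4  81.4 125. ]
shelf low [605.7 100.5 182. ] up [607.7  99.8 198. ] L/R up [618.9   1.8 198. ] [595.7 201.2 198. ]
bay tray [ 571.5 -180.6   23. ] [559.6 -80.   23. ] [679.9 -68.   23. ]
tri pad [579.32452319  79.23185804 121.02163584]
tri lock [575.08452074 117.46922408 122.29722023]
```

View pics/w6z.png

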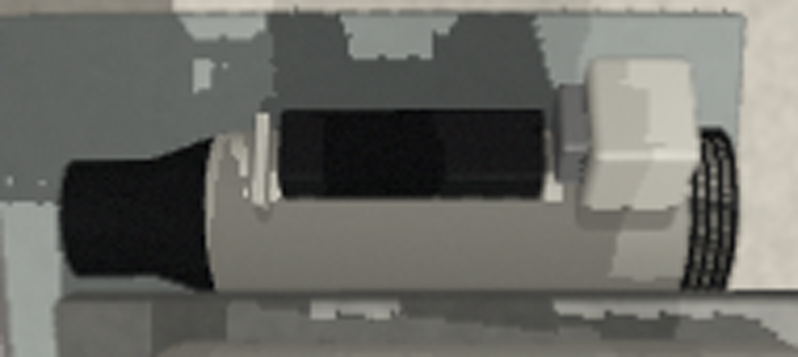

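drive_tool:
  commands:
    - {"dx": -20, "dy": 0, "dz": 0, "yaw": 0}
    - {"dx": -30, "dy": -1, "dz": 0, "yaw": 0}
    - {"dx": -30, "dy": -1, "dz": 0, "yaw": 0}
    - {"dx": -20, "dy": 0, "dz": 0, "yaw": 0}
    - {"dx": 0, "dy": 0, "dz": 0, "yaw": 0}

```text
t: 11.3
eef_pos: [536.6, 84.4, 291.1]
tcp_rot: [3.141, 0.0, -3.026]
ft_force: [1.2, 0.3, 0.9]
opening: 0.001
```

drive_tool:
  commands:
    - {"dx": 0, "dy": 0, "dz": -20, "yaw": 0}
    - {"dx": 0, "dy": 0, "dz": -35, "yaw": 0}
    - {"dx": 0, "dy": 0, "dz": -35, "yaw": 0}
    - {"dx": 0, "dy": 0, "dz": -35, "yaw": 0}
    - {"dx": 0, "dy": 0, "dz": -18, "yaw": 0}

```text
t: 11.72
eef_pos: [539.1, 84.2, 143.9]
tcp_rot: [3.141, -0.003, -3.026]
ft_force: [0.9, -0.2, -0.4]
opening: 0.002
```

drive_tool:
  commands:
    - {"dx": 0, "dy": 0, "dz": 0, "yaw": 0}

```text
t: 11.8
eef_pos: [538.8, 84.2, 143.7]
tcp_rot: [3.141, -0.006, -3.026]
ft_force: [0.2, -0.2, -0.9]
opening: 0.004
```

```bash
cat > v2.py <<'E'
from h import *
import sys
a=sys.argv[1]
s=env.state();print(s["eef_pos"],s["tcp_rot"],s["t"],s["ft_force"])
x0,y0,x1,y1=(210,110,310,210)
im=env.read_camera("side");cv2.imwrite(f"pics/side{a}.png",cv2.resize(im[y0:y1,x0:x1,::-1],None,fx=6,fy=6,interpolation=cv2.INTER_CUBIC))
print((proj("side",[s["eef_pos"]])[0]-[x0,y0])*6)
c=cal("wrist");im=env.read_camera("wrist");cv2.imwrite(f"pics/wr{a}.png",cv2.resize(im[:,:,::-1],None,fx=1.5,fy=1.5))
E
python3 v2.py 7
```

```text
[538.78391311  84.21311294 143.67959439] [ 3.14106941 -0.00550316 -3.02630931] 11.8 [ 0.16549366 -0.24530225 -0.9131713 ]
[205.25912024 329.18382677]
```

View pics/side7.png

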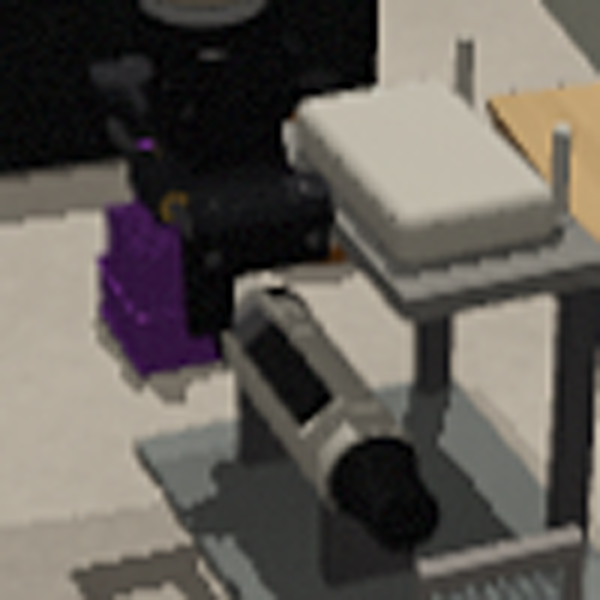

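View pics/wr7.png

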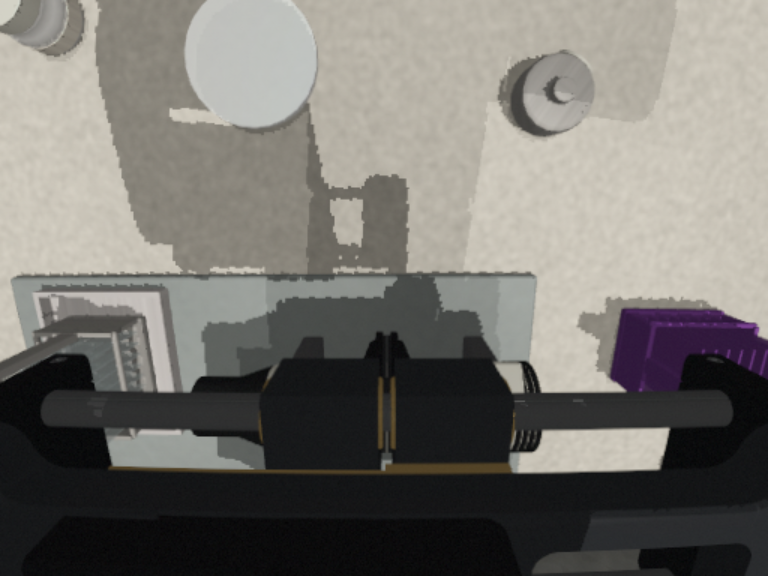

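drive_tool:
  commands:
    - {"dx": 6, "dy": 0.7, "dz": -10, "yaw": 0}
    - {"dx": 5, "dy": 0.7, "dz": -7, "yaw": 0}
    - {"dx": 4, "dy": 0.5, "dz": -5, "yaw": 0}
    - {"dx": 0, "dy": 0, "dz": 0, "yaw": 0}

```text
t: 12.23
eef_pos: [555.8, 86.5, 124.3]
tcp_rot: [3.141, -0.0, -3.026]
ft_force: [-0.9, -0.3, -0.4]
opening: 0.003
```

drive_tool:
  commands:
    - {"dx": 1.7, "dy": 0.2, "dz": -2.5, "yaw": 0}
    - {"dx": 0, "dy": 0, "dz": 0, "yaw": 0}

```text
t: 12.4
eef_pos: [557.0, 86.7, 122.3]
tcp_rot: [3.142, -0.0, -3.026]
ft_force: [-0.6, 0.7, -0.1]
opening: 0.004
```

```bash
python3 v2.py 8
```

```text
[556.96039617  86.69744035 122.29168398] [ 3.14150410e+00 -4.10888150e-05 -3.02573994e+00] 12.4 [-0.63876287  0.71043433 -0.09437895]
[238.22437891 356.85662806]
```

View pics/side8.png

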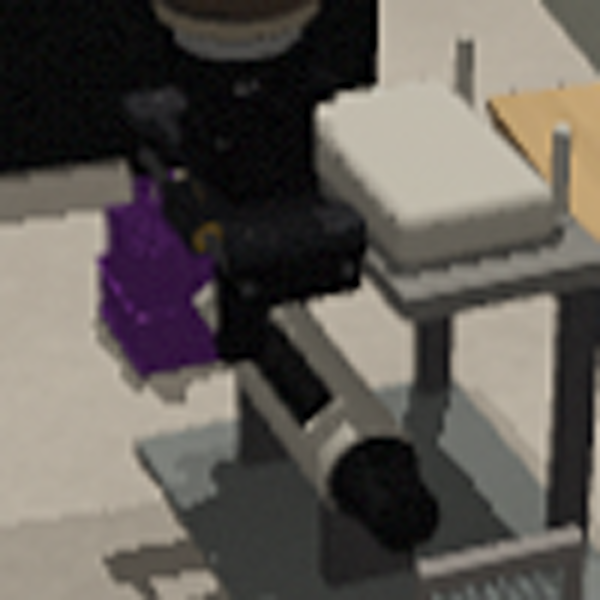

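drive_tool:
  commands:
    - {"dx": 2, "dy": 0.2, "dz": -3, "yaw": 0}
    - {"dx": 0, "dy": 0, "dz": 0, "yaw": 0}

```text
t: 12.67
eef_pos: [558.9, 86.9, 119.3]
tcp_rot: [3.142, 0.0, -3.026]
ft_force: [-0.4, -1.0, 1.2]
opening: 0.003
```

drive_tool:
  commands:
    - {"dx": 2, "dy": 0.2, "dz": -3, "yaw": 0}
    - {"dx": 0, "dy": 0, "dz": 0, "yaw": 0}

```text
t: 12.83
eef_pos: [560.9, 87.1, 116.1]
tcp_rot: [3.141, -0.0, -3.026]
ft_force: [0.1, -0.3, -0.1]
opening: 0.006
```

drive_tool:
  commands:
    - {"dx": 1, "dy": 0.1, "dz": -2, "yaw": 0}
    - {"dx": 0, "dy": 0, "dz": 0, "yaw": 0}

```text
t: 13.0
eef_pos: [561.9, 87.2, 114.5]
tcp_rot: [3.141, 0.0, -3.026]
ft_force: [-2.2, 0.4, 5.5]
opening: 0.003
```

drive_tool:
  commands:
    - {"dx": 1.7, "dy": 0.2, "dz": -2.5, "yaw": 0}
    - {"dx": 1.7, "dy": 0.2, "dz": -2.5, "yaw": 0}
    - {"dx": 0, "dy": 0, "dz": 0, "yaw": 0}

```text
t: 13.25
eef_pos: [565.3, 87.6, 109.5]
tcp_rot: [3.141, -0.0, -3.026]
ft_force: [-1.6, 0.4, 7.7]
opening: 0.003
```

drive_tool:
  commands:
    - {"dx": 1.7, "dy": 0.2, "dz": -2.5, "yaw": 0}
    - {"dx": 0, "dy": 0, "dz": 0, "yaw": 0}

```text
t: 13.42
eef_pos: [566.9, 87.8, 107.2]
tcp_rot: [3.141, 0.0, -3.026]
ft_force: [-2.3, 0.2, 7.7]
opening: 0.008
```

drive_tool:
  commands:
    - {"dx": 1.2, "dy": 0.1, "dz": -2, "yaw": 0}
    - {"dx": 0, "dy": 0, "dz": 0, "yaw": 0}

```text
t: 13.58
eef_pos: [568.1, 87.9, 105.3]
tcp_rot: [3.142, 0.0, -3.026]
ft_force: [-3.0, 0.2, 9.5]
opening: 0.001
```

```bash
python3 v2.py 9
```

```text
[568.1438696   87.92221999 105.34260077] [ 3.14151205e+00  2.83865941e-04 -3.02572551e+00] 13.5833 [-2.97824537  0.18695983  9.47880129]
[258.37234512 379.89895237]
```

View pics/side9.png

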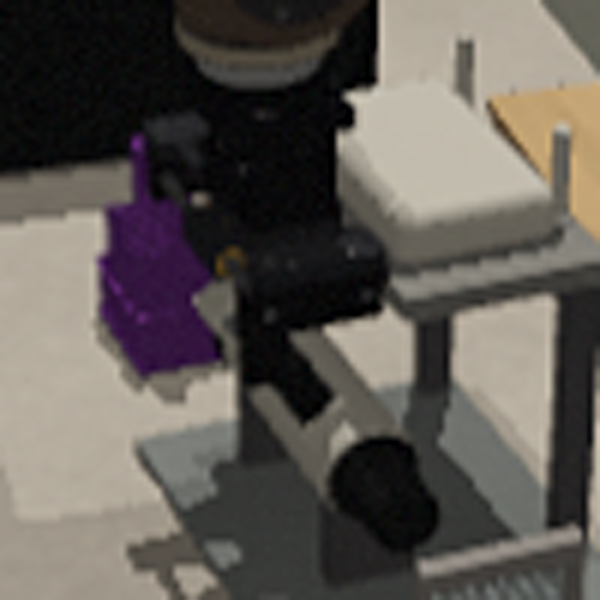

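drive_tool:
  commands:
    - {"dx": 0.8, "dy": 0.1, "dz": -1.5, "yaw": 0}
    - {"dx": 0, "dy": 0, "dz": 0, "yaw": 0}

```text
t: 13.85
eef_pos: [569.0, 88.0, 104.0]
tcp_rot: [3.142, 0.001, -3.026]
ft_force: [-2.8, 0.8, 10.5]
opening: 0.007
```

drive_tool:
  commands:
    - {"dx": 0.5, "dy": 0.1, "dz": -1.5, "yaw": 0}
    - {"dx": 0, "dy": 0, "dz": 0, "yaw": 0}

```text
t: 14.02
eef_pos: [569.8, 88.1, 102.8]
tcp_rot: [-3.142, 0.001, -3.026]
ft_force: [-3.0, 0.1, 11.0]
opening: 0.007
```

drive_tool:
  commands:
    - {"dx": -0.6, "dy": 5, "dz": 0, "yaw": 0}
    - {"dx": -0.7, "dy": 6, "dz": 0, "yaw": 0}
    - {"dx": -0.6, "dy": 5, "dz": 0, "yaw": 0}
    - {"dx": 0, "dy": 0, "dz": 0, "yaw": 0}

```text
t: 14.35
eef_pos: [566.8, 104.2, 102.4]
tcp_rot: [-3.141, -0.001, -3.026]
ft_force: [-5.8, 0.6, 8.3]
opening: 0.002
```

drive_tool:
  commands:
    - {"dx": -0.4, "dy": 3, "dz": 0, "yaw": 0}
    - {"dx": 0, "dy": 0, "dz": 0, "yaw": 0}

```text
t: 14.52
eef_pos: [566.4, 106.9, 102.3]
tcp_rot: [-3.141, -0.001, -3.025]
ft_force: [-5.4, -2.3, 8.6]
opening: 0.002
```

drive_tool:
  commands:
    - {"dx": -0.3, "dy": 3, "dz": 0, "yaw": 0}
    - {"dx": 0, "dy": 0, "dz": 0, "yaw": 0}

```text
t: 14.68
eef_pos: [566.1, 109.7, 102.3]
tcp_rot: [-3.141, -0.001, -3.026]
ft_force: [-6.9, -2.6, 7.8]
opening: 0.004
```

drive_tool:
  commands:
    - {"dx": -0.3, "dy": 2, "dz": 0, "yaw": 0}
    - {"dx": 0, "dy": 0, "dz": 0, "yaw": 0}

```text
t: 14.85
eef_pos: [565.9, 111.3, 102.3]
tcp_rot: [-3.141, -0.001, -3.026]
ft_force: [-5.2, -6.4, 7.1]
opening: 0.004
```

drive_tool:
  commands:
    - {"dx": -0.2, "dy": 2, "dz": 0, "yaw": 0}
    - {"dx": 0, "dy": 0, "dz": 0, "yaw": 0}

```text
t: 15.02
eef_pos: [565.7, 113.3, 102.3]
tcp_rot: [-3.141, -0.001, -3.026]
ft_force: [-4.3, -6.7, 7.3]
opening: 0.003
```

```bash
python3 v2.py 10; python3 - <<'E'
from h import *
im=env.read_camera("scene");cv2.imwrite("pics/scene10.png",cv2.resize(im[150:260,220:340,::-1],None,fx=5,fy=5,interpolation=cv2.INTER_CUBIC))
E
```

```text
[565.66322331 113.26504388 102.28094447] [-3.14051638e+00 -1.46245217e-03 -3.02565749e+00] 15.0167 [-4.33398418 -6.69682552  7.26148587]
[242.52683809 361.72616507]
```

View pics/side10.png

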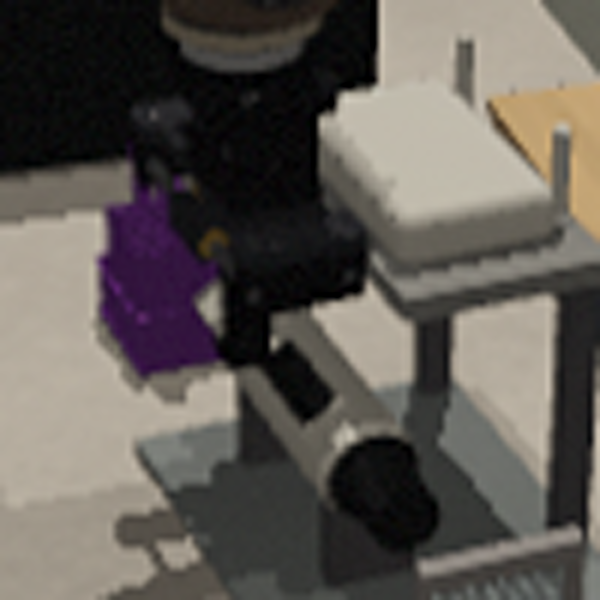

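View pics/wr10.png

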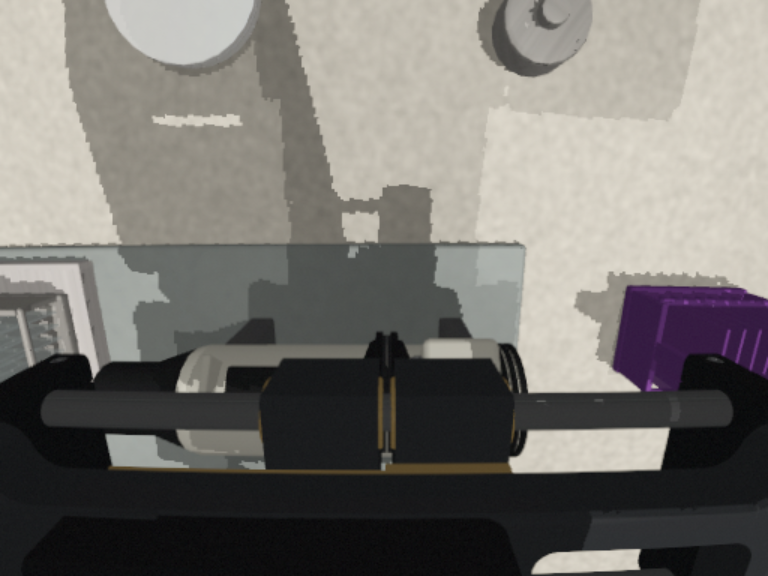

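drive_tool:
  commands:
    - {"dx": -0.2, "dy": 2, "dz": 0, "yaw": 0}
    - {"dx": 0, "dy": 0, "dz": 0, "yaw": 0}

```text
t: 15.33
eef_pos: [565.5, 115.1, 102.3]
tcp_rot: [-3.14, -0.002, -3.026]
ft_force: [-5.4, -8.3, 7.9]
opening: 0.006
```

drive_tool:
  commands:
    - {"dx": -0.2, "dy": 2, "dz": 0, "yaw": 0}
    - {"dx": 0, "dy": 0, "dz": 0, "yaw": 0}

```text
t: 15.5
eef_pos: [565.3, 117.1, 102.3]
tcp_rot: [-3.14, -0.002, -3.026]
ft_force: [-5.0, -8.6, 7.9]
opening: 0.005
```

drive_tool:
  commands:
    - {"dx": -0.1, "dy": 1, "dz": 0, "yaw": 0}
    - {"dx": 0, "dy": 0, "dz": 0, "yaw": 0}

```text
t: 15.67
eef_pos: [565.2, 117.3, 102.3]
tcp_rot: [-3.139, -0.002, -3.026]
ft_force: [-4.2, -15.2, 8.0]
opening: 0.003
```

drive_tool:
  commands:
    - {"dx": -0.9, "dy": -0.1, "dz": 1.2, "yaw": 0}
    - {"dx": 0, "dy": 0, "dz": 0, "yaw": 0}

```text
t: 15.83
eef_pos: [564.5, 117.3, 103.4]
tcp_rot: [-3.14, -0.001, -3.026]
ft_force: [-2.4, -13.7, 5.3]
opening: 0.002
```

drive_tool:
  commands:
    - {"dx": -0.9, "dy": -0.1, "dz": 1.2, "yaw": 0}
    - {"dx": 0, "dy": 0, "dz": 0, "yaw": 0}

```text
t: 16.0
eef_pos: [563.6, 117.3, 104.6]
tcp_rot: [-3.14, -0.001, -3.026]
ft_force: [-2.9, -11.3, 4.9]
opening: 0.004
```

drive_tool:
  commands:
    - {"dx": -0.9, "dy": -0.1, "dz": 1.2, "yaw": 0}
    - {"dx": 0, "dy": 0, "dz": 0, "yaw": 0}

```text
t: 16.17
eef_pos: [562.7, 117.3, 105.8]
tcp_rot: [-3.14, -0.001, -3.026]
ft_force: [-2.5, -10.6, 5.6]
opening: 0.001
```

drive_tool:
  commands:
    - {"dx": -0.9, "dy": -0.1, "dz": 1.2, "yaw": 0}
    - {"dx": 0, "dy": 0, "dz": 0, "yaw": 0}

```text
t: 16.33
eef_pos: [561.9, 117.5, 106.9]
tcp_rot: [-3.14, -0.001, -3.026]
ft_force: [-2.5, -8.6, 3.5]
opening: 0.004
```

drive_tool:
  commands:
    - {"dx": -0.9, "dy": 0.3, "dz": 1.2, "yaw": 0}
    - {"dx": 0, "dy": 0, "dz": 0, "yaw": 0}

```text
t: 16.5
eef_pos: [561.3, 117.7, 107.8]
tcp_rot: [-3.14, -0.0, -3.026]
ft_force: [2.1, -10.0, -1.0]
opening: 0.004
```

drive_tool:
  commands:
    - {"dx": -0.9, "dy": 0.2, "dz": 1.2, "yaw": 0}
    - {"dx": 0, "dy": 0, "dz": 0, "yaw": 0}

```text
t: 16.67
eef_pos: [560.5, 117.8, 108.8]
tcp_rot: [-3.14, -0.0, -3.026]
ft_force: [0.5, -10.6, -3.5]
opening: 0.008
```

drive_tool:
  commands:
    - {"dx": -0.9, "dy": 0.1, "dz": 1.2, "yaw": 0}
    - {"dx": 0, "dy": 0, "dz": 0, "yaw": 0}

```text
t: 16.83
eef_pos: [559.7, 117.9, 110.0]
tcp_rot: [-3.14, -0.0, -3.026]
ft_force: [1.4, -9.9, -3.0]
opening: 0.006
```

drive_tool:
  commands:
    - {"dx": -1, "dy": 0, "dz": 1.5, "yaw": 0}
    - {"dx": 0, "dy": -1, "dz": 0, "yaw": 0}
    - {"dx": 0, "dy": -1, "dz": 0, "yaw": 0}
    - {"dx": 0, "dy": -2, "dz": 0, "yaw": 0}
    - {"dx": 0, "dy": 0, "dz": 0, "yaw": 0}

```text
t: 17.25
eef_pos: [558.5, 115.1, 111.8]
tcp_rot: [3.141, -0.0, -3.026]
ft_force: [0.4, 0.5, 0.2]
opening: 0.005
```

drive_tool:
  commands:
    - {"dx": -4, "dy": -1, "dz": 6, "yaw": 0}
    - {"dx": -8, "dy": -1, "dz": 12, "yaw": 0}
    - {"dx": -12, "dy": -1, "dz": 17, "yaw": 0}
    - {"dx": -10, "dy": -5, "dz": 30, "yaw": 0}
    - {"dx": 0, "dy": -10, "dz": 35, "yaw": 0}

```text
t: 17.67
eef_pos: [521.8, 97.8, 212.1]
tcp_rot: [3.141, -0.004, -3.025]
ft_force: [1.5, 0.8, 0.5]
opening: 0.005
```

drive_tool:
  commands:
    - {"dx": 0, "dy": -5, "dz": 35, "yaw": 0}
    - {"dx": 5, "dy": -2, "dz": 35, "yaw": 0}
    - {"dx": 30, "dy": 0, "dz": 5, "yaw": 0}
    - {"dx": 35, "dy": 0, "dz": 0, "yaw": 0}
    - {"dx": 20, "dy": 0, "dz": 0, "yaw": 0}

```text
t: 18.08
eef_pos: [616.6, 90.2, 288.5]
tcp_rot: [-3.142, 0.003, -3.026]
ft_force: [0.5, 0.6, -0.4]
opening: 0.009
```

```bash
python3 look.py w11 trigger_pad lock_face; python3 v.py 11; python3 - <<'E'
from h import *
im=env.read_camera("wrist");cv2.imwrite("pics/w11z.png",cv2.resize(im[80:185,150:350,::-1],None,fx=4,fy=4,interpolation=cv2.INTER_CUBIC))
E
```

```text
[616.56002672  90.20554178 288.46841473] [-3.14150214  0.00318478 -3.02585842] 18.0833 [ 3.92510916e-02  4.25898265e-01  1.46635386e+00  1.61537965e-04
  1.24615815e+00 -1.64733061e+00]
trigger_pad [(array([379.05, 232.5 ]), 0.93)]
lock_face [(array([497.25,  46.35]), 0.62), (array([438.45, 226.5 ]), 0.55)]
[614.68537593  90.27248412 286.41997251] [ 3.14136167e+00 -8.64850859e-04 -3.02587546e+00]
```

View pics/w11z.png

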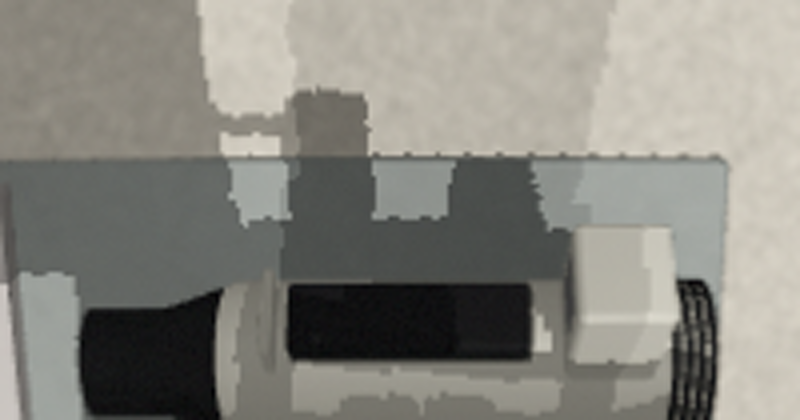

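View pics/side11.png

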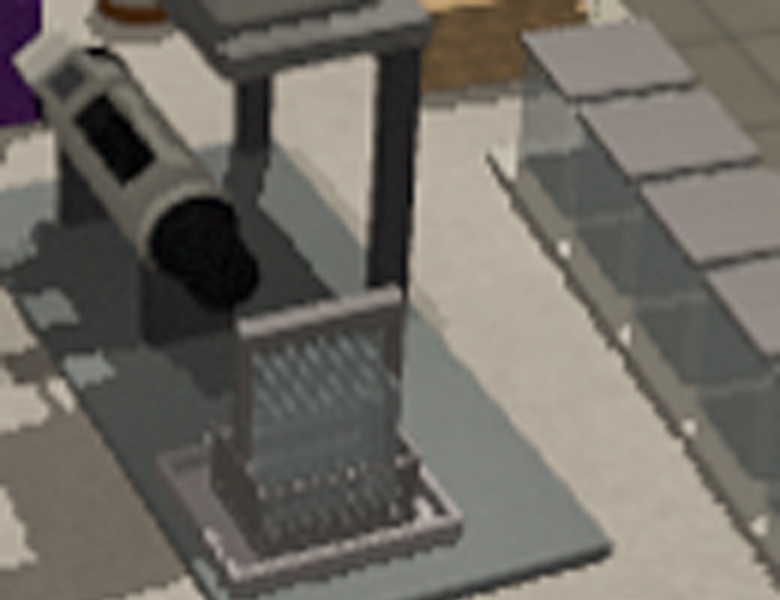

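View pics/w11.png

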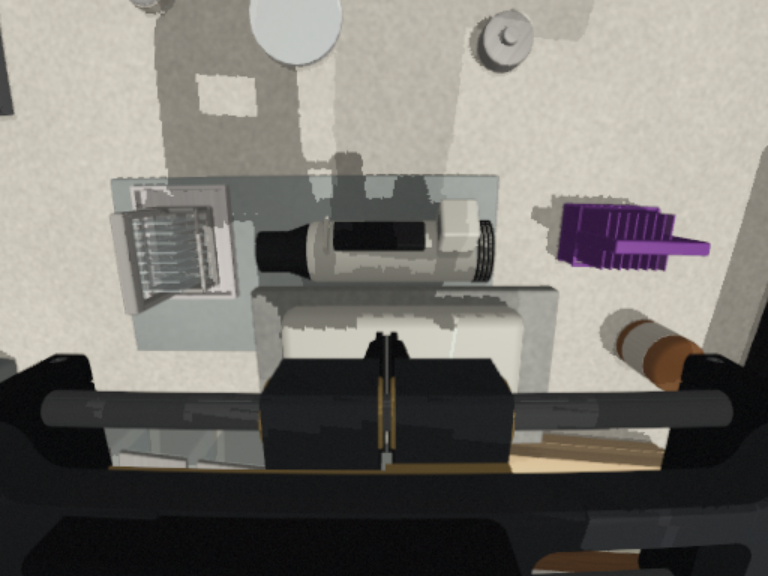

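The pictures show the trigger recessed, the lock button flush with its block, and the rack standing in the bay. The arm is clear, so I'll let it settle and hand in.

drive_tool:
  commands:
    - {"dx": 0, "dy": 0, "dz": 0, "yaw": 0}
    - {"dx": 0, "dy": 0, "dz": 0, "yaw": 0}
    - {"dx": 0, "dy": 0, "dz": 0, "yaw": 0}

```text
t: 18.63
eef_pos: [614.1, 90.3, 287.2]
tcp_rot: [3.142, 0.0, -3.026]
ft_force: [-0.5, 0.1, -0.7]
opening: 0.002
```

```bash
python3 -c "
from h import *
print(env.state()['ft_force'],env.state()['t']);print(env.job_done())"
```

```text
[-0.48846718  0.12993627 -0.74280011] 18.6333
the job is handed in; nothing more can be done
None
```

I stood the steel rack in the drying bay and let go of it, then locked the dryer on. I handed the job in at 18.6 s; it gave no verdict.

- **Rack:** I gripped it by its bar and lowered it until it touched the bay floor at the expected height. The last side and wrist pictures show it upright inside the tray rim, with its bar pointing away from the robot. I did not measure its exact offset from the tray centre, but the rim leaves it only about 15 mm of play.
- **Dryer:** The moves allow no tilt, so I kept the tool upright and pressed the trigger with the closed fingertips on its robot-side edge. By my estimate the gripper body passed a few millimetres in front of the shelf.
    - **Squeeze:** I pressed it in about 14.5 mm, and the force rose from about 6 N to 11 N, as its spring should.
    - **Lock:** Sliding along the trigger, I pushed the button in about 7–8 mm until it stopped, then eased off. The trigger let go of the finger at roughly 8 mm of travel.
    - **Check:** The last wrist picture shows the trigger recessed and the button flush with its block. The 8 mm is worked out from the arm's position, because I had no direct reading of the joint.
- **Other things:** No contact with the bystanders was planned or felt, and those in view look unmoved. Not every one was in the last pictures. The arm ended in free air with no force on it.
- **Disagreements:** The scene and side cameras differed by up to 12 mm on the tray centre. The network's shelf-edge point was about 4 mm off the edge I read in the picture, so I used the picture.

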